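# Load the mould and run the gummed-up carriage into the curing hood

### The arm

A 6-joint arm with a two-finger parallel gripper is mounted at the origin on the work surface. World frame = base frame: x ahead of the robot, y to its left, z up, the work surface at z = 0. Lengths are in m, angles in rad, forces in N, time in s.
With the tool pointing down it reaches from about 0.4 to 0.925 m from the base axis. Payload 3.4 kg.
Tool frame: the origin (TCP) lies midway between the tips of the shut fingers; the grasp point (between the pads) lies 19 mm behind it; z points along the fingers, y is the line along which they close (so a half turn about z gives the same grasp; the last joint's range is limited). The gripper opens to 85 mm and grips with 20 to 120 N. Pads are 22 mm wide; open, the fingers measure 114 mm over their backs; the gripper's body (76 mm by 85 mm) begins 54 mm behind the grasp point. The pads swing forward as they close: fully open they stand 13 mm farther back than shut.
Start: joints at [-1.274, 0.307, 1.506, -0, 1.328, -0.073], TCP at [0.208, -0.536, 0.231] pointing down, gripper open.
Joint ranges: [-3.12, 3.12], [-1.05, 2.28], [0.14, 2.33], [-1.42, 4.57], [0.1, 2.73], [-2.68, 2.68]. Speed limits (rad/s): [2.57, 2.57, 3.14, 3.14, 3.14, 3.14].

### API

Orientations are given as a unit quaternion [w, x, y, z].
In Python, from cell import env, imaging, models gives the robot as it stands.
- The arm moves only by the shell command python3 -m jog 'ROWS' [FORCE]. ROWS is JSON, a list of rows, each a list of 3 entries, a list of its own where there are three numbers: the shift along the tool's x, y, z in m, then the turn about the tool's z in rad, then the opening, from -1 (shut) to 1 (fully open). In form: [[[x, y, z], roll, jaw], ...]. A call has 1 to 10 rows; each row is the pose to reach, as a shift and turn from the pose commanded when the call began, along the tool's axes at that moment; what a row does not reach only later rows make up. A row lasts 1/10 s, in which the tool goes at most 50 mm and 8.59 degrees, less where a joint would pass 70% of its speed; a pose out of reach is approached as far as the arm can. A call with a gripper value outside its range is refused whole. The fingers move at their own pace and stop on an object; FORCE is the grip in N (left out, the last holds). Time passes only in rows, so rows that repeat a pose let the fingers close. It gives the time, the measured TCP pose, the force, the opening and the grip force at its end, in the units of the state.
- env.observe(): the state, without advancing time (a new reading comes with each control period).
- imaging.capture(name): name is "scene" or "top"; returns a dict with "image" (400x640x3 uint8, red, green, blue), "mtx" (3x3 intrinsics, pixels), "origin" and "attitude" of the camera in the world. Camera axes: x right, y down, z forward; pixel columns grow to the right and rows downward; lengths in m; the calibration is good to about 2 mm. A picture is of the moment at which its call begins. There is no depth.
- env.hand_in(): hands the job in; it is judged then, once.
Trained networks look in the newest picture that a camera, given by its name, has taken for a name from the list of things; names that differ only in an ending like _2 or _b are one class to them, and where a whole thing is asked for, a point or a joint stands for the part that bears it (a point fixed in the world has none). Each returns a list of dicts, best first, with "score" (0 to 1); they miss things now and then, are a little off and sometimes report something else, mostly with a low value. They report only what shows in the picture. A call takes as long as a camera call. They do not tell look-alikes from the thing itself.
- models.boxes_of(camera, target): "xyz" ([x, y, z] in m, in world coordinates, good to about 4 mm: the middle of the surface that is visible of it).
The state is a dict: "time": time; "q": joint angles; "joint_velocities": joint speeds; "joint_torque": joint torques, N m; "tool_pos": TCP position; "tcp_rot": TCP orientation; "wrist_force": force on the tool from outside, world axes, zero at the start; "torque": the same for the moment, N m; "finger_gap": opening from 0.0 (shut) to 1.0 (fully open); "finger_force": force on a finger pad.
Only numpy, scipy, OpenCV 4.12 (cv2) and the standard library are available. Lean on these libraries where they do the work, as an engineer would, in place of code of your own. Each camera call takes 0.05 s, during which the arm holds its last target. There are 200 camera calls.

### The job

Set the rectangular aluminium mould gently and squarely in the tray of the curing station's carriage, then push the carriage (the upright handle is there for it) along its rail: dried resin holds it at first, so lean on it steadily until it breaks free, and run it slowly into the hood until it meets the sprung end stop hidden inside. Press it home there with about 10 N for a moment and leave it resting against the stop with the mould still in the tray. Never push or strike the carriage or its stop with more than 25 N, and leave the other things on the bench where they are.

Things in the scene. Friction and masses are not known exactly. Their poses are not given: they have to be found in the camera images.
- mould: rectangular block of bare aluminium, a two-part casting mould, 84 mm long (own x), 50 mm wide (own y), 40 mm high, 0.3 to 0.6 kg, lying on the bench; origin at the centre of its underside, z up; four cap screws 3 mm proud and a dark pour hole on its top
- station: curing station, fixed: aluminium base plate 600 x 130 x 12 mm (x from -50 to 550 mm), a steel rail along its middle and, from x = 310 to 515 mm, a grey sheet-metal hood 204 mm wide and 204 mm high whose open mouth faces the carriage. Origin on the bench under the middle of the rail; own x runs level along the rail into the hood, z up
- carriage: carriage on the rail, 1.5 kg: plate 250 x 100 mm, tray at the front, handle at the rear. Origin at bench height below the handle's rear face; x along the rail towards the hood. Slides along that x only. Travel = x of its origin in the station's frame, 0 to 15 mm at the start. Dried resin grips it up to 40 mm of travel (12 to 18 N to move it); beyond, about 3 N moves it and it stays where left
- handle (a point): point on the rear face of the push handle, 110 mm above the bench, on the centre line; axes as the carriage. The handle is an upright steel plate 70 mm wide (y), 10 mm thick (from this face towards +x), from 54 to 120 mm above the bench, with two ribs in front up to 83 mm. Push towards +x. At home its rear face is still 75 mm or more short of the mouth
- tray (a point): centre of the tray's floor, 57 mm above the bench; axes as the carriage. Inside, the steel tray measures 124 mm along x and 104 mm along y; its rim stands 8 mm above the floor, 3 mm thick. The mould lies flat in it with its long side along x
- mouth (a point): middle of the lower edge of the hood's lip, 145 mm above the bench; axes as the station; the mouth is 196 mm wide. On the rail inside, unseen, stands the end stop with a rubber-faced spring buffer, set differently each time: the carriage first touches it at a travel between 195 and 225 mm. The buffer yields 1 mm per 2.5 N, up to 8 mm (20 N), then is solid
- cup: bystander: white mixing cup, 72 mm across, 85 mm high; origin at the centre of its underside
- plug_mould: bystander: small round aluminium mould with a step, 56 mm across, 42 mm high; origin at the centre of its underside
- spatula: bystander: spatula lying flat, about 280 mm long; origin near its middle
- screwdriver: bystander: screwdriver lying flat, about 200 mm long; origin near its middle
- pigment: bystander: white jar, 52 mm across, 70 mm high; origin at the centre of its underside
- hardener: bystander: amber bottle, 60 mm across, 160 mm high; origin at the centre of its underside
- scale: bystander: flat bench scale with a steel pan, 190 by 220 mm, 39 mm high; origin at the centre of its underside
- caliper: bystander: steel caliper lying flat, about 190 mm long; origin near its middle
Things that resemble listed ones, but are neither listed nor needed, are in the scene too. What is shaped like the mould but brown or red is not meant.

How it is judged:
On the way, in this order (a step that is already met when the one before it is completed fails the run):
1. the mould stands in the tray, let go, with the carriage still where it was (z of mould in the frame of tray between -0.004 and 0.004 m and x of mould in the frame of tray between -0.025 and 0.025 m and y of mould in the frame of tray between -0.03 and 0.03 m and angle between mould's own z axis and vertical below 0.06 rad and contact force between the fingers and mould below 0.1 N and linear speed of mould below 0.02 m/s and x of carriage in the frame of station below 0.03 m), for 0.2 s.
2. the carriage has broken free of the resin (travel beyond 60 mm) (x of carriage in the frame of station above 0.06 m).
3. the carriage is pressed against the end stop with more than 5 N for 0.3 s (x of carriage in the frame of station above 0.19 m and contact force between carriage and station above 5 N), for 0.3 s.
At the end, for the whole second after the job is handed in: the carriage stands still inside the hood, still touching the sprung end stop (contact force above 0.3 N, travel beyond 190 mm), and the mould lies flat within the tray's rim, its long side along the tray within 20 degrees, at rest; everything let go (x of carriage in the frame of station above 0.19 m and contact force between carriage and station above 0.3 N and linear speed of each of carriage, mould below 0.01 m/s and z of mould in the frame of tray between -0.004 and 0.004 m and x of mould in the frame of tray between -0.025 and 0.025 m and y of mould in the frame of tray between -0.03 and 0.03 m and angle between mould's own z axis and vertical below 0.06 rad and angle between the x axis of mould and the x axis of tray, either way round below 0.35 rad).
It fails at once if the robot pushes the carriage with more than 25 N (contact force between any of the fingers, the arm and carriage above 25 N).
It fails at once if the carriage strikes or presses its end stop with more than 25 N (x of carriage in the frame of station above 0.1 m and contact force between carriage and station above 25 N).
It fails at once if the mould is let fall (it moves faster than 0.45 m/s with no finger holding it) (contact force between the fingers and mould below 0.05 N and linear speed of mould above 0.45 m/s).
It fails at once if a bystander is moved by more than 30 mm (distance of any of cup, plug_mould, spatula, screwdriver, pigment, hardener, scale, caliper from where it was at the start of the episode above 0.03 m).
It also fails if it takes over 69 s, if anything falls off the work surface, if the arm or the gripper's body presses on something with over 40 N, if the wrist force passes 120 N, or if a joint passes its speed limit or range.

## Working session

There is one attempt and no reset: what is moved stays moved. The work goes in short steps, Python scripts to look and compute and a shell command to move; the robot and the scene stay as the last step left them, time stands still between calls to the robot, and variables do not carry over. Pictures are saved under pics/ and viewed, at most 10 in all, crops included, and the job is handed in when it is done.

```bash
mkdir -p pics; ls
python3 - <<'E'
from cell import env, imaging, models
import cv2, numpy as np
for n in ("scene","top"):
    c=imaging.capture(n); cv2.imwrite(f"pics/{n}0.png",c["image"][:,:,::-1])
    print(n,c["mtx"],c["origin"],c["attitude"])
    for t in ("mould","carriage","handle","tray","mouth","station","cup","plug_mould","hardener","pigment","scale"):
        try: print(t,[(np.round(d["xyz"],3).tolist(),round(d["score"],2)) for d in models.boxes_of(n,t)][:4])
        except Exception as e: print(t,e)
print(env.observe())
E
```

```text
pics
scene [[443.30932033   0.         315.79302041]
 [  0.         443.30932033 190.94128467]
 [  0.           0.           1.        ]] [1.01377674 0.27342014 1.25846349] [-0.13034553  0.47587293  0.83964778 -0.22703879]
mould [([0.307, -0.18, 0.038], 0.91), ([0.383, -0.315, 0.044], 0.88), ([0.202, -0.282, 0.043], 0.77), ([0.436, -0.178, 0.04], 0.72)]
carriage [([0.644, -0.164, 0.056], 0.96)]
handle [([0.644, -0.163, 0.059], 0.85)]
tray [([0.642, -0.166, 0.058], 0.87), ([0.648, -0.444, 0.02], 0.59), ([0.451, 0.425, 0.099], 0.52)]
mouth [([0.642, -0.162, 0.057], 0.73), ([0.682, 0.124, 0.203], 0.64)]
station [([0.682, 0.117, 0.204], 0.96), ([0.645, -0.163, 0.059], 0.44)]
cup [([0.355, 0.112, 0.05], 0.9)]
plug_mould [([0.387, 0.007, 0.033], 0.51)]
hardener [([0.451, 0.423, 0.102], 0.79)]
pigment [([0.613, 0.465, 0.074], 0.61)]
scale [([0.448, -0.618, 0.038], 0.65)]
top [[482.24432341   0.         317.98975662]
 [  0.         482.24432341 195.82566901]
 [  0.           0.           1.        ]] [ 0.16159224 -0.0585206   1.78506009] [-0.06017581  0.71201848 -0.69660637  0.06440588]
moul
[... 683 characters left out ...]
me': 1.2, 'q': array([-1.27451840e+00,  3.06789365e-01,  1.50638960e+00,  2.89918630e-05,
        1.32840961e+00, -7.34820501e-02]), 'joint_velocities': array([ 0.0005784 ,  0.00158148,  0.0001728 , -0.00139241, -0.0008631 ,
       -0.00080829]), 'joint_torque': array([ 4.49728777e-04, -4.57495844e+01, -2.52334464e+01, -1.62536671e-04,
        8.76765625e-04, -1.97570920e-06]), 'tool_pos': array([ 0.20779909, -0.53614723,  0.23131493]), 'tcp_rot': array([4.64470925e-07, 9.82958959e-01, 1.83825146e-01, 1.42119162e-05]), 'wrist_force': array([ 0.29879031,  0.3935639 , -0.1792628 ]), 'torque': array([ 0.04058068,  0.046114  , -0.00217834]), 'finger_force': 0.0, 'finger_gap': 0.9986938188442446}
```

View pics/scene0.png

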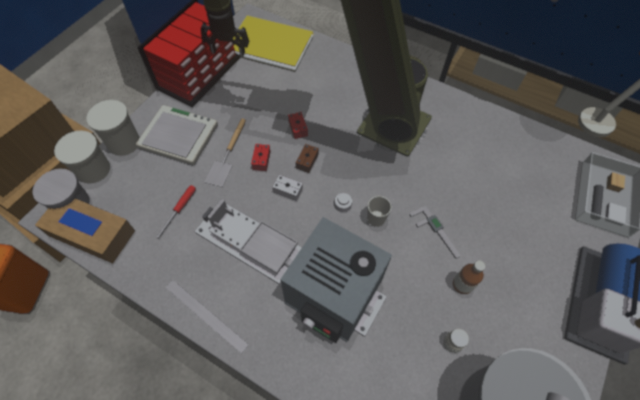

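View pics/top0.png

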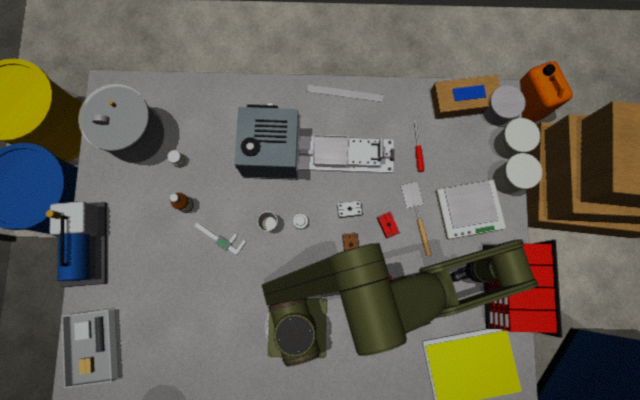

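Candidates in scene: red (298,125), red (260,156), brown (306,157), bare aluminium (288,186; top 349,209). Only the aluminium one fits; I'll confirm it in an enlarged crop.

Run:
```python
import cv2, numpy as np
s=cv2.imread("pics/scene0.png")[165:285,190:310]; t=cv2.imread("pics/top0.png")[120:220,295:405]
a=cv2.resize(s[:115],None,fx=5,fy=5,interpolation=cv2.INTER_CUBIC)
b=cv2.resize(t,None,fx=5,fy=5,interpolation=cv2.INTER_CUBIC)
cv2.imwrite("pics/cs.png",a); cv2.imwrite("pics/ct.png",b)
```

```text
(no output)
```

View pics/cs.png

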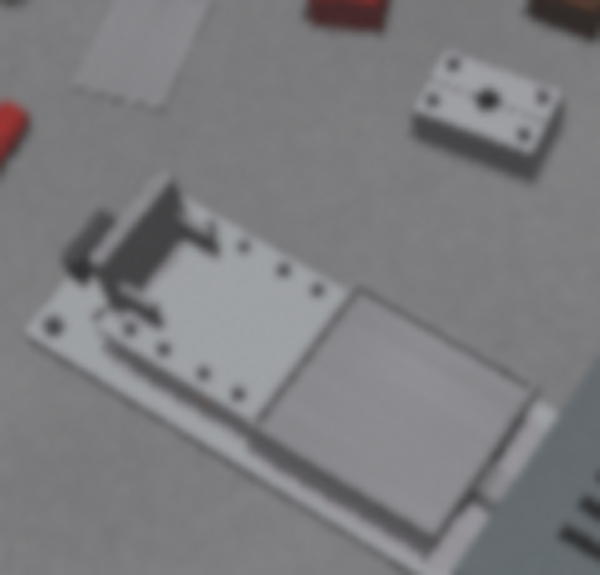

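View pics/ct.png

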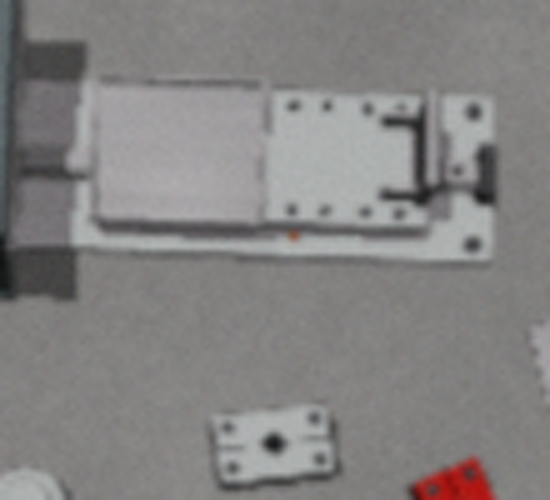

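The aluminium block with four screws and a dark pour hole (cs crop 487,99; ct crop 274,443) is the mould. The tray is at cs (395,410), the handle plate at cs (140,230) and ct (433,140). Next I'll fit the poses.

```bash
cat > geo.py <<'E'
import numpy as np
from scipy.spatial.transform import Rotation as R
from scipy.optimize import least_squares
CAL={"s":(443.309,315.793,190.941,[1.01377674,0.27342014,1.25846349],[-0.13034553,0.47587293,0.83964778,-0.22703879]),
"t":(482.244,317.990,195.826,[0.16159224,-0.0585206,1.78506009],[-0.06017581,0.71201848,-0.69660637,0.06440588])}
def proj(c,P):
    f,cx,cy,o,q=CAL[c]; p=R.from_quat(q,scalar_first=True).inv().apply(np.atleast_2d(P)-o)
    return np.c_[f*p[:,0]/p[:,2]+cx,f*p[:,1]/p[:,2]+cy]
def fit(model,obs,x0):
    """model(params)->dict name->xyz; obs: list (cam,name,u,v)"""
    r=lambda x:np.concatenate([(proj(c,model(x)[n])[0]-(u,v)) for c,n,u,v in obs])
    return least_squares(r,x0,loss="soft_l1"),r
E
python3 - <<'E'
from geo import *
S=lambda n,u,v:("s",n,190+(u+.5)/5-.5,165+(v+.5)/5-.5)
T=lambda n,u,v:("t",n,295+(u+.5)/5-.5,120+(v+.5)/5-.5)
def W(x,y,a,p): c,s=np.cos(a),np.sin(a); return np.array([x+c*p[0]-s*p[1],y+s*p[0]+c*p[1],p[2]])
# mould: hole + 4 screws at (+-l,+-w)
def mm(p):
    x,y,a,l,w=p
    return {"h":W(x,y,a,(0,0,.04)),**{k:W(x,y,a,(sx*l,sy*w,.043)) for k,sx,sy in(("pp",1,1),("pm",1,-1),("mp",-1,1),("mm",-1,-1))}}
# own x ~ world +y : a~pi/2 ; +y own ~ world -x.
ob=[S("h",487,99),S("mp",454,65),S("pp",543,97),S("pm",524,135),S("mm",432,101),
    T("h",274,443),T("pm",227,428),T("mm",314,418),T("mp",320,460),T("pp",232,468)]
f,r=fit(mm,ob,[.43,-.176,1.57,.03,.015]); print("mould",f.x.round(4),np.abs(r(f.x)).max(),r(f.x).round(1))
def cm(p):
    x,y,a,tx=p
    d={k:W(x,y,a,(tx+sx*.065,sy*.055,.065)) for k,sx,sy in(("pp",1,1),("pm",1,-1),("mp",-1,1),("mm",-1,-1))}
    d["hp"]=W(x,y,a,(.005,.035,.12)); d["hm"]=W(x,y,a,(.005,-.035,.12)); return d
# carriage x ~ world +y, own +y ~ world -x (scene: up)
ob=[S("mp",360,290),S("pp",537,388),S("pm",435,538),S("mm",257,420),S("hp",170,180),S("hm",97,262),
    T("pm",95,80),T("mm",266,82),T("mp",264,222),T("pp",97,218),T("hm",433,92),T("hp",435,190)]
f,r=fit(cm,ob,[.64,-.26,1.57,.18]); x=f.x; print("carr",x.round(4),r(x).round(1))
print("tray",W(*x[:3],(x[3],0,.057)),"handle",W(*x[:3],(0,0,.11)))
E
```

```text
mould [ 0.428  -0.1805  1.7044  0.0321  0.0152] 0.5356904579978448 [ 0.   0.5 -0.4 -0.2 -0.2  0.1 -0.3  0.  -0.1 -0.  -0.3  0.4 -0.1  0.1
 -0.1  0.2 -0.2 -0.  -0.1  0.3]
carr [ 0.6385 -0.2905  1.5548  0.1846] [-0.5 -1.9  0.4 -0.5 -0.4  0.1 -1.9  1.  -0.2 -1.5 -0.6  0.1 -0.7 -0.8
  0.1  0.2 -0.3  1.  -2.3  0.5 -0.4  0.2 -1.1 -0.5]
tray [ 0.64145525 -0.10586753  0.057     ] handle [ 0.63850057 -0.29047053  0.11      ]
```

```bash
python3 -m jog '[[[0.033,-0.025,0],-0.13,1],[[0.067,-0.05,-0.02],-0.27,1],[[0.1,-0.075,0],-0.4,1],[[0.134,-0.101,0],-0.53,1],[[0.167,-0.126,0],-0.67,1],[[0.2,-0.151,0],-0.8,1],[[0.234,-0.176,0],-0.93,1],[[0.267,-0.202,0],-1.07,1],[[0.3,-0.227,0.02],-1.2,1],[[0.334,-0.252,0.04],-1.335,1]]'; python3 -m jog '[[[0,0,0.02],0,1],[[0,0,0.04],0,1],[[0,0,0.04],0,1]]'
```

```text
time: 2.2
tool_pos: [0.4295, -0.1794, 0.1918]
tcp_rot: [0.002, 0.656, 0.755, 0.0]
wrist_force: [-0.0, 0.2, -0.4]
finger_gap: 1.001
finger_force: 0.0
time: 2.5
tool_pos: [0.4265, -0.1789, 0.1492]
tcp_rot: [-0.003, 0.658, 0.753, -0.001]
wrist_force: [0.4, 0.8, -0.0]
finger_gap: 1.002
finger_force: 0.0
```

```bash
python3 -m jog '[[[-0.001,0.001,0.03],0,1],[[-0.001,0.001,0.06],0,1],[[-0.001,0.001,0.09],0,1],[[-0.001,0.001,0.115],0,1],[[-0.001,0.001,0.13],0,1],[[-0.001,0.001,0.14],0,1],[[-0.001,0.001,0.146],0,1],[[-0.001,0.001,0.146],0,1],[[-0.001,0.001,0.146],0,1]]'; python3 -m jog '[[[0,0,0],0,-0.2],[[0,0,0],0,-0.2],[[0,0,0],0,-0.2],[[0,0,0],0,-0.2],[[0,0,0],0,-0.4],[[0,0,0],0,-0.6],[[0,0,0],0,-0.6]]' 40
```

```text
time: 3.4
tool_pos: [0.4299, -0.1818, 0.006]
tcp_rot: [0.001, 0.658, 0.753, 0.0]
wrist_force: [0.7, -0.3, 0.8]
finger_gap: 0.996
finger_force: 0.0
time: 4.1
tool_pos: [0.4295, -0.1815, 0.006]
tcp_rot: [0.001, 0.658, 0.753, 0.0]
wrist_force: [-1.2, 0.3, 5.5]
finger_gap: 0.579
finger_force: 42.8
```

```bash
python3 -m jog '[[[0,0,-0.005],0,-0.6],[[0,0,-0.02],0,-0.6],[[0,0,-0.05],0,-0.6],[[0,0,-0.085],0,-0.6],[[0,0,-0.12],0,-0.6],[[0,0,-0.14],0,-0.6],[[0,0,-0.145],0,-0.6]]' 60; python3 -m jog '[[[0.003,0.015,0],0.01,-0.6],[[0.009,0.045,0],0.03,-0.6],[[0.016,0.078,0],0.05,-0.6],[[0.023,0.11,0],0.08,-0.6],[[0.03,0.145,0],0.1,-0.6],[[0.037,0.175,0],0.12,-0.6],[[0.042,0.2,0],0.14,-0.6],[[0.045,0.215,0],0.15,-0.6],[[0.046,0.22,0],0.15,-0.6],[[0.046,0.22,0],0.15,-0.6]]'
python3 - <<'E'
from cell import imaging
import cv2
s=imaging.capture("scene")["image"][:,:,::-1]; t=imaging.capture("top")["image"][:,:,::-1]
import numpy as np
a=cv2.resize(s[160:290,185:310],None,fx=3.2,fy=4,interpolation=cv2.INTER_CUBIC); b=cv2.resize(t[90:220,290:410],None,fx=3.2,fy=4,interpolation=cv2.INTER_CUBIC)
cv2.imwrite("pics/over.png",np.hstack([a,b]))
E
```

```text
time: 4.8
tool_pos: [0.4303, -0.1818, 0.1525]
tcp_rot: [0.002, 0.658, 0.753, 0.001]
wrist_force: [-0.3, 0.3, -4.1]
finger_gap: 0.573
finger_force: 63.8
time: 5.8
tool_pos: [0.6403, -0.1059, 0.1483]
tcp_rot: [-0.001, 0.712, 0.702, -0.001]
wrist_force: [-0.3, -0.8, -4.7]
finger_gap: 0.584
finger_force: 63.5
```

View pics/over.png

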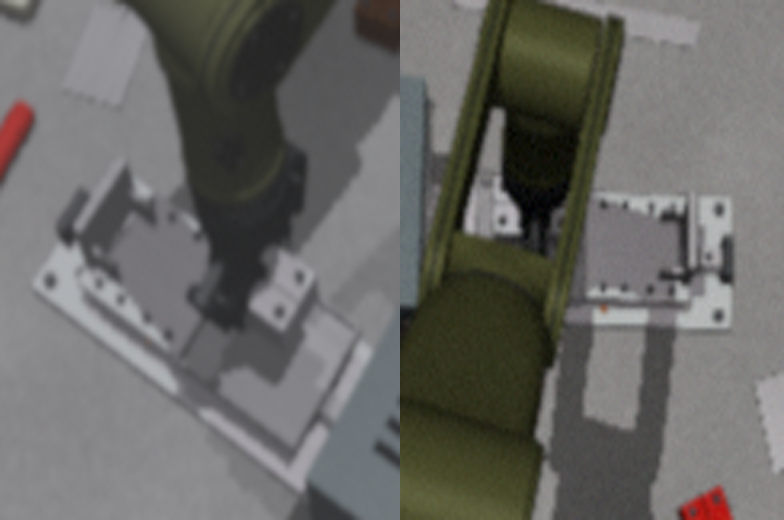

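```bash
python3 -m jog '[[[0,0,0.015],0,-0.6],[[0,0,0.03],0,-0.6],[[0,0,0.045],0,-0.6],[[0,0,0.057],0,-0.6],[[0,0,0.066],0,-0.6],[[0,0,0.073],0,-0.6],[[0,0,0.078],0,-0.6],[[0,0,0.08],0,-0.6],[[0,0,0.08],0,-0.6],[[0,0,0.08],0,-0.6]]';  python3 -m jog '[[[0,0,0.001],0,-0.6],[[0,0,0.002],0,-0.6],[[0,0,0.003],0,-0.6],[[0,0,0.003],0,-0.6]]'
```

```text
time: 6.9
tool_pos: [0.6416, -0.1064, 0.0708]
tcp_rot: [0.0, 0.713, 0.701, 0.0]
wrist_force: [0.4, -0.7, -3.5]
finger_gap: 0.577
finger_force: 63.7
time: 7.3
tool_pos: [0.641, -0.1063, 0.0672]
tcp_rot: [-0.0, 0.713, 0.701, -0.0]
wrist_force: [-0.4, -0.8, -3.8]
finger_gap: 0.577
finger_force: 63.7
```

```bash
python3 -m jog '[[[0,0,0.001],0,-0.6],[[0,0,0.002],0,-0.6],[[0,0,0.002],0,-0.6]]';  python3 -m jog '[[[0,0,0.001],0,-0.6],[[0,0,0.002],0,-0.6],[[0,0,0.002],0,-0.6]]'
```

```text
time: 7.6
tool_pos: [0.641, -0.1063, 0.0651]
tcp_rot: [-0.0, 0.713, 0.701, -0.0]
wrist_force: [-0.5, -0.3, -4.3]
finger_gap: 0.572
finger_force: 63.7
time: 7.9
tool_pos: [0.6411, -0.1063, 0.0632]
tcp_rot: [-0.0, 0.713, 0.701, -0.0]
wrist_force: [-0.1, -0.1, -4.1]
finger_gap: 0.578
finger_force: 63.8
```

```bash
python3 -m jog '[[[0,0,0.001],0,-0.6],[[0,0,0.001],0,-0.6]]';  python3 -m jog '[[[0,0,0.001],0,-0.6],[[0,0,0.001],0,-0.6]]'
```

```text
time: 8.1
tool_pos: [0.6412, -0.1063, 0.0631]
tcp_rot: [0.0, 0.713, 0.701, 0.0]
wrist_force: [-1.4, 0.0, 2.4]
finger_gap: 0.577
finger_force: 64.2
time: 8.3
tool_pos: [0.6412, -0.1063, 0.0631]
tcp_rot: [0.0, 0.713, 0.701, 0.0]
wrist_force: [-4.0, 1.1, 8.3]
finger_gap: 0.579
finger_force: 65.0
```

```bash
python3 -m jog '[[[0,0,-0.001],0,0.1],[[0,0,-0.001],0,0.2],[[0,0,-0.001],0,0.3],[[0,0,-0.001],0,0.45],[[0,0,-0.001],0,0.45],[[0,0,-0.001],0,0.45]]' 20; python3 -m jog '[[[0,0,-0.008],0,0.45],[[0,0,-0.025],0,0.45],[[0,0,-0.05],0,0.45],[[0,0,-0.08],0,0.45],[[0,0,-0.11],0,0.45],[[0,0,-0.14],0,0.45],[[0,0,-0.15],0,0.45]]'
```

```text
time: 8.9
tool_pos: [0.6412, -0.1063, 0.0622]
tcp_rot: [-0.0, 0.713, 0.701, 0.0]
wrist_force: [0.4, 0.4, 0.1]
finger_gap: 0.721
finger_force: 0.0
time: 9.6
tool_pos: [0.6432, -0.1068, 0.2168]
tcp_rot: [0.003, 0.713, 0.701, 0.002]
wrist_force: [0.0, -0.4, 0.5]
finger_gap: 0.727
finger_force: 0.0
```

```bash
python3 -m jog '[[[-0.02,0,0],0,0],[[-0.055,0,0],0,-0.5],[[-0.09,0,0],0,-1],[[-0.125,0,0],0,-1],[[-0.16,0,0],0,-1],[[-0.195,0,0],0,-1],[[-0.225,0,0],0,-1],[[-0.247,0,0],0,-1],[[-0.254,0,0],0,-1],[[-0.254,0,0],0,-1]]'; python3 -m jog '[[[0,0,0.03],0,-1],[[0,0,0.06],0,-1],[[0,0,0.09],0,-1],[[0,0,0.105],0,-1],[[0,0,0.115],0,-1],[[0,0,0.115],0,-1]]'
python3 - <<'E'
from cell import imaging
import cv2
s=imaging.capture("scene")["image"][:,:,::-1]; t=imaging.capture("top")["image"][:,:,::-1]
import numpy as np
a=cv2.resize(s[160:290,185:310],None,fx=3.2,fy=4,interpolation=cv2.INTER_CUBIC); b=cv2.resize(t[90:220,290:410],None,fx=3.2,fy=4,interpolation=cv2.INTER_CUBIC)
cv2.imwrite("pics/placed.png",np.hstack([a,b]))
E
```

```text
time: 10.6
tool_pos: [0.6364, -0.3611, 0.211]
tcp_rot: [-0.001, 0.713, 0.701, -0.0]
wrist_force: [0.3, 0.1, 0.2]
finger_gap: 0.002
finger_force: 0.0
time: 11.2
tool_pos: [0.6368, -0.3591, 0.0962]
tcp_rot: [-0.001, 0.712, 0.702, -0.0]
wrist_force: [-0.8, 0.3, 0.4]
finger_gap: 0.0
finger_force: 0.0
```

View pics/placed.png

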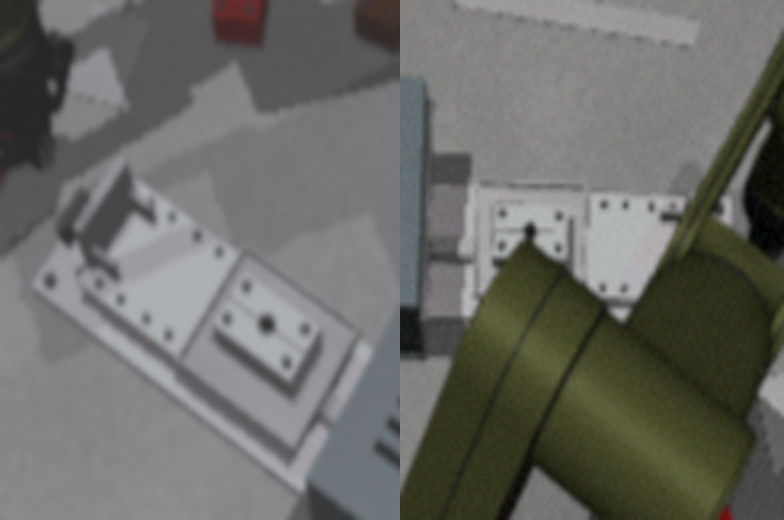

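The mould lies square and well inside the tray (left half, hole at 267,324) and the carriage hasn't moved. Now I'll approach the handle.

```bash
python3 -m jog '[[[0.01,0.002,0],0,-1],[[0.02,0.002,0],0,-1],[[0.03,0.002,0],0,-1],[[0.036,0.002,0],0,-1],[[0.04,0.002,0],0,-1],[[0.042,0.002,0],0,-1],[[0.044,0.002,0],0,-1],[[0.046,0.002,0],0,-1],[[0.046,0.002,0],0,-1]]'; python3 -m jog '[[[0.001,0,0],0,-1],[[0.002,0,0],0,-1],[[0.003,0,0],0,-1],[[0.004,0,0],0,-1],[[0.004,0,0],0,-1]]'
```

```text
time: 12.2
tool_pos: [0.6398, -0.3143, 0.0972]
tcp_rot: [-0.0, 0.713, 0.701, -0.0]
wrist_force: [0.7, -0.0, 0.2]
finger_gap: 0.003
finger_force: 0.0
time: 12.7
tool_pos: [0.6399, -0.3102, 0.0973]
tcp_rot: [-0.0, 0.713, 0.701, 0.0]
wrist_force: [0.5, 0.4, 0.0]
finger_gap: -0.0
finger_force: 0.0
```

```bash
python3 -m jog '[[[0.001,0,0],0,-1],[[0.002,0,0],0,-1],[[0.003,0,0],0,-1],[[0.004,0,0],0,-1],[[0.004,0,0],0,-1]]'; python3 -m jog '[[[0.001,0,0],0,-1],[[0.002,0,0],0,-1],[[0.002,0,0],0,-1]]'; python3 -m jog '[[[0.001,0,0],0,-1],[[0.001,0,0],0,-1]]'
```

```text
time: 13.2
tool_pos: [0.6399, -0.3061, 0.0973]
tcp_rot: [-0.0, 0.713, 0.701, 0.0]
wrist_force: [-0.7, -0.3, -0.1]
finger_gap: 0.0
finger_force: 0.0
time: 13.5
tool_pos: [0.64, -0.3042, 0.0973]
tcp_rot: [-0.0, 0.713, 0.701, 0.0]
wrist_force: [0.0, -0.1, -0.1]
finger_gap: 0.002
finger_force: 0.0
time: 13.7
tool_pos: [0.64, -0.3032, 0.0973]
tcp_rot: [-0.0, 0.713, 0.701, 0.0]
wrist_force: [0.6, 0.4, -0.1]
finger_gap: 0.001
finger_force: 0.0
```

```bash
for i in 1 2 3; do python3 -m jog '[[[0.001,0,0],0,-1],[[0.001,0,0],0,-1]]' | grep -E "tool_pos|wrist"; done
```

```text
tool_pos: [0.64, -0.3022, 0.0973]
wrist_force: [-0.1, 0.3, -0.1]
tool_pos: [0.6401, -0.3014, 0.0973]
wrist_force: [0.8, 0.3, -0.2]
tool_pos: [0.64, -0.3013, 0.0974]
wrist_force: [-0.5, -3.6, -1.9]
```

```bash
python3 -m jog '[[[0.0005,0,0],0,-1],[[0.001,0,0],0,-1],[[0.001,0,0],0,-1]]' | grep -E "tool_pos|wrist";  python3 -m jog '[[[0.0005,0,0],0,-1],[[0.0005,0,0],0,-1]]' | grep -E "tool_pos|wrist"
```

```text
tool_pos: [0.6401, -0.3011, 0.0974]
wrist_force: [-0.2, -6.0, -0.3]
tool_pos: [0.6401, -0.3011, 0.0974]
wrist_force: [-0.8, -7.5, -1.9]
```

```bash
python3 -m jog '[[[0.0005,0,0],0,-1],[[0.001,0,0],0,-1],[[0.001,0,0],0,-1]]' | grep -E "tool_pos|wrist";  python3 -m jog '[[[0.0005,0,0],0,-1],[[0.0005,0,0],0,-1]]' | grep -E "tool_pos|wrist"
```

```text
tool_pos: [0.6401, -0.3002, 0.0974]
wrist_force: [-0.0, -8.0, -2.1]
tool_pos: [0.6401, -0.2998, 0.0974]
wrist_force: [-0.3, -7.5, -1.9]
```

```bash
python3 -m jog '[[[0.0005,0,0],0,-1],[[0.0005,0,0],0,-1]]' | grep -E "tool_pos|wrist"
```

```text
tool_pos: [0.6401, -0.2991, 0.0974]
wrist_force: [-1.0, -7.1, -1.5]
```

```bash
for i in 1 2; do python3 -m jog '[[[0.0005,0,0],0,-1],[[0.001,0,0],0,-1],[[0.0015,0,0],0,-1],[[0.0015,0,0],0,-1]]' | grep -E "tool_pos|wrist"; done
python3 - <<'E'
from cell import imaging
import cv2
s=imaging.capture("scene")["image"][:,:,::-1]
cv2.imwrite("pics/push.png",cv2.resize(s[160:280,170:310],None,fx=5,fy=5,interpolation=cv2.INTER_CUBIC))
E
```

```text
tool_pos: [0.6401, -0.2977, 0.0974]
wrist_force: [-0.8, -7.1, -1.7]
tool_pos: [0.6401, -0.296, 0.0974]
wrist_force: [-0.0, -7.3, -2.1]
```

View pics/push.png

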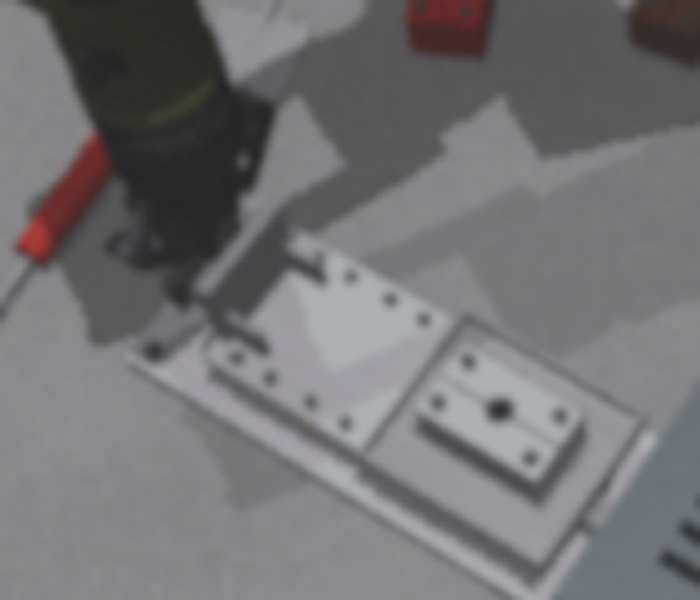

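The handle and tray have shifted about 5 mm with the mould in place, so the carriage is creeping. I'll keep leaning on it slowly.

```bash
for i in 1 2; do python3 -m jog '[[[0.0005,0,0],0,-1],[[0.001,0,0],0,-1],[[0.0015,0,0],0,-1],[[0.002,0,0],0,-1],[[0.0025,0,0],0,-1],[[0.003,0,0],0,-1],[[0.0035,0,0],0,-1],[[0.004,0,0],0,-1],[[0.0045,0,0],0,-1],[[0.005,0,0],0,-1]]' | grep -E "time|tool_pos|wrist"; done
```

```text
time: 17.35
tool_pos: [0.6402, -0.2913, 0.0974]
wrist_force: [-0.3, -8.6, -2.1]
time: 18.35
tool_pos: [0.6402, -0.2863, 0.0974]
wrist_force: [-0.8, -7.4, -2.7]
```

```bash
for i in 1 2; do python3 -m jog '[[[0.0007,0,0],0,-1],[[0.0014,0,0],0,-1],[[0.0022,0,0],0,-1],[[0.003,0,0],0,-1],[[0.0038,0,0],0,-1],[[0.0046,0,0],0,-1],[[0.0054,0,0],0,-1],[[0.0062,0,0],0,-1],[[0.007,0,0],0,-1],[[0.008,0,0],0,-1]]' | grep -E "time|tool_pos|wrist"; done
```

```text
time: 19.35
tool_pos: [0.6404, -0.2782, 0.0974]
wrist_force: [-1.6, -7.6, -1.5]
time: 20.35
tool_pos: [0.6405, -0.2676, 0.0973]
wrist_force: [-1.3, -2.0, -1.3]
```

```bash
python3 -m jog '[[[0.001,0,0],0,-1],[[0.0025,0,0],0,-1],[[0.0045,0,0],0,-1],[[0.0065,0,0],0,-1],[[0.0085,0,0],0,-1],[[0.0105,0,0],0,-1],[[0.0125,0,0],0,-1],[[0.0145,0,0],0,-1],[[0.0165,0,0],0,-1],[[0.0185,0,0],0,-1]]' | grep -E "time|tool_pos|wrist"; for i in 1 2 3 4; do python3 -m jog '[[[0.0025,0,0],0,-1],[[0.005,0,0],0,-1],[[0.0075,0,0],0,-1],[[0.01,0,0],0,-1],[[0.0125,0,0],0,-1],[[0.015,0,0],0,-1],[[0.0175,0,0],0,-1],[[0.02,0,0],0,-1],[[0.0225,0,0],0,-1],[[0.025,0,0],0,-1]]' | grep -E "time|tool_pos|wrist"; done
```

```text
time: 21.35
tool_pos: [0.6407, -0.2492, 0.0973]
wrist_force: [-1.1, -2.9, -0.4]
time: 22.35
tool_pos: [0.6411, -0.2241, 0.0973]
wrist_force: [-2.0, -3.7, -0.1]
time: 23.35
tool_pos: [0.6416, -0.1991, 0.0973]
wrist_force: [-2.5, -4.2, 0.8]
time: 24.35
tool_pos: [0.642, -0.1741, 0.0973]
wrist_force: [-1.8, -3.9, -0.0]
time: 25.35
tool_pos: [0.6424, -0.1492, 0.0973]
wrist_force: [-1.9, -2.6, 0.8]
```

```bash
for i in 1 2 3; do python3 -m jog '[[[0.001,0,0],0,-1],[[0.002,0,0],0,-1],[[0.003,0,0],0,-1],[[0.004,0,0],0,-1],[[0.005,0,0],0,-1],[[0.006,0,0],0,-1],[[0.007,0,0],0,-1],[[0.008,0,0],0,-1],[[0.009,0,0],0,-1],[[0.01,0,0],0,-1]]' | grep -E "time|tool_pos|wrist"; done
```

```text
time: 26.35
tool_pos: [0.6427, -0.1393, 0.0973]
wrist_force: [-1.0, -3.4, -0.5]
time: 27.35
tool_pos: [0.6428, -0.1293, 0.0973]
wrist_force: [-1.3, -3.3, -1.7]
time: 28.35
tool_pos: [0.643, -0.1193, 0.0973]
wrist_force: [-0.2, -3.0, -0.9]
```

```bash
for i in 1 2 3 4; do python3 -m jog '[[[0.0005,0,0],0,-1],[[0.001,0,0],0,-1],[[0.0015,0,0],0,-1],[[0.002,0,0],0,-1],[[0.0025,0,0],0,-1],[[0.003,0,0],0,-1]]' | grep -E "time|tool_pos|wrist"; done
```

```text
time: 28.95
tool_pos: [0.643, -0.1164, 0.0973]
wrist_force: [-0.5, -3.2, -0.6]
time: 29.55
tool_pos: [0.6431, -0.1133, 0.0973]
wrist_force: [-1.3, -3.5, -0.9]
time: 30.15
tool_pos: [0.6431, -0.1103, 0.0973]
wrist_force: [-0.6, -3.3, -0.1]
time: 30.75
tool_pos: [0.6431, -0.1073, 0.0973]
wrist_force: [0.0, -3.0, -0.1]
```

```bash
for i in 1 2 3; do python3 -m jog '[[[0.0005,0,0],0,-1],[[0.001,0,0],0,-1],[[0.0015,0,0],0,-1],[[0.002,0,0],0,-1],[[0.0025,0,0],0,-1],[[0.003,0,0],0,-1]]' | grep -E "time|tool_pos|wrist"; done
```

```text
time: 31.35
tool_pos: [0.6432, -0.1043, 0.0973]
wrist_force: [-1.3, -2.3, -0.4]
time: 31.95
tool_pos: [0.6432, -0.1013, 0.0973]
wrist_force: [-1.2, -3.0, -1.2]
time: 32.55
tool_pos: [0.6432, -0.0983, 0.0973]
wrist_force: [-0.6, -3.7, -0.3]
```

```bash
for i in 1 2 3; do python3 -m jog '[[[0.0005,0,0],0,-1],[[0.001,0,0],0,-1],[[0.0015,0,0],0,-1],[[0.002,0,0],0,-1],[[0.0025,0,0],0,-1]]' | grep -E "time|tool_pos|wrist"; done
```

```text
time: 33.05
tool_pos: [0.6433, -0.0958, 0.0973]
wrist_force: [-0.7, -3.7, 1.1]
time: 33.55
tool_pos: [0.6433, -0.0933, 0.0973]
wrist_force: [-0.2, -3.2, -0.1]
time: 34.05
tool_pos: [0.6433, -0.0908, 0.0973]
wrist_force: [-1.0, -3.8, 0.1]
```

```bash
for i in 1 2 3; do python3 -m jog '[[[0.0005,0,0],0,-1],[[0.001,0,0],0,-1],[[0.0015,0,0],0,-1],[[0.002,0,0],0,-1]]' | grep -E "time|tool_pos|wrist"; done
```

```text
time: 34.45
tool_pos: [0.6434, -0.0889, 0.0973]
wrist_force: [-0.5, -3.4, 0.4]
time: 34.85
tool_pos: [0.6434, -0.0868, 0.0973]
wrist_force: [-1.2, -4.1, 0.2]
time: 35.25
tool_pos: [0.6434, -0.0855, 0.0973]
wrist_force: [-0.6, -5.8, 1.3]
```

```bash
for i in 1 2; do python3 -m jog '[[[0.0005,0,0],0,-1],[[0.001,0,0],0,-1],[[0.001,0,0],0,-1]]' | grep -E "time|tool_pos|wrist"; done
```

```text
time: 35.55
tool_pos: [0.6434, -0.085, 0.0973]
wrist_force: [-1.9, -6.4, 0.2]
time: 35.85
tool_pos: [0.6435, -0.0845, 0.0973]
wrist_force: [-1.8, -7.4, 1.1]
```

```bash
for i in 1 2; do python3 -m jog '[[[0.0005,0,0],0,-1],[[0.001,0,0],0,-1],[[0.0015,0,0],0,-1],[[0.0015,0,0],0,-1]]' | grep -E "time|tool_pos|wrist"; done
```

```text
time: 36.25
tool_pos: [0.6435, -0.0837, 0.0973]
wrist_force: [-2.6, -9.4, -0.4]
time: 36.65
tool_pos: [0.6435, -0.0829, 0.0974]
wrist_force: [-2.6, -11.7, 1.0]
```

```bash
python3 -m jog '[[[0.0005,0,0],0,-1],[[0.001,0,0],0,-1],[[0.001,0,0],0,-1],[[0.001,0,0],0,-1],[[0.001,0,0],0,-1],[[0.001,0,0],0,-1],[[0.001,0,0],0,-1],[[0.001,0,0],0,-1]]' | grep -E "time|tool_pos|wrist"
```

```text
time: 37.45
tool_pos: [0.6435, -0.0824, 0.0974]
wrist_force: [-1.6, -11.7, 0.9]
```

Pressed at about 10 N for nearly a second. Backing off gently now.

```bash
for i in 1 2; do python3 -m jog '[[[-0.0005,0,0],0,-1],[[-0.001,0,0],0,-1],[[-0.0015,0,0],0,-1],[[-0.002,0,0],0,-1],[[-0.0025,0,0],0,-1],[[-0.003,0,0],0,-1],[[-0.0035,0,0],0,-1],[[-0.004,0,0],0,-1]]' | grep -E "time|tool_pos|wrist"; done; python3 -m jog '[[[-0.005,0,0],0,-1],[[-0.015,0,0],0,-1],[[-0.03,0,0],0,-1],[[-0.045,0,0],0,-1],[[-0.06,0,0],0,-1],[[-0.08,0,0],0,-1],[[-0.1,0,0],0,-1],[[-0.11,0,0],0,-1],[[-0.11,0,0],0,-1]]'
python3 - <<'E'
from cell import imaging
import cv2
s=imaging.capture("scene")["image"][:,:,::-1]
cv2.imwrite("pics/end.png",cv2.resize(s[150:330,190:400],None,fx=3.3,fy=3.3,interpolation=cv2.INTER_CUBIC))
E
```

```text
time: 38.25
tool_pos: [0.6435, -0.0835, 0.0973]
wrist_force: [-1.7, -3.5, 1.1]
time: 39.05
tool_pos: [0.6438, -0.0863, 0.0973]
wrist_force: [0.8, -0.0, 0.0]
time: 39.95
tool_pos: [0.6417, -0.1992, 0.0972]
tcp_rot: [0.0, 0.714, 0.701, 0.0]
wrist_force: [0.0, 0.6, 1.3]
finger_gap: 0.002
finger_force: 0.0
```

View pics/end.png

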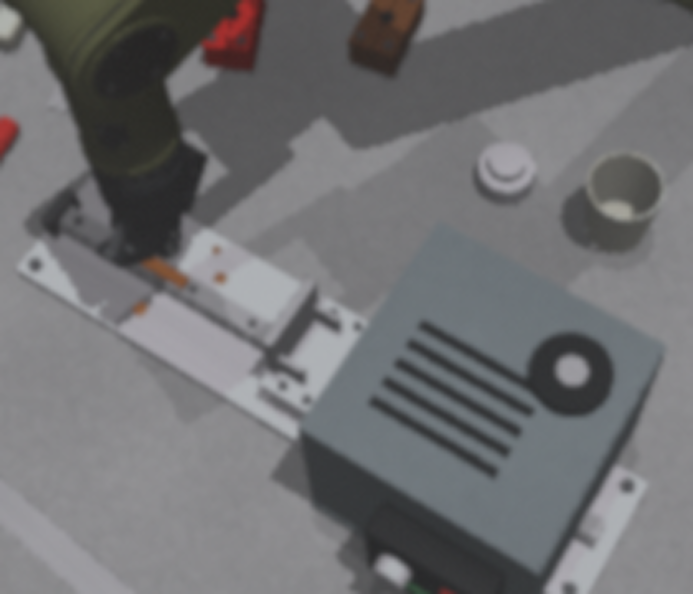

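The carriage is home in the hood with its handle at (295,325), the fingers are clear of it, and the cup and plug mould are untouched.

```bash
python3 -c "
from cell import env
print(env.hand_in())"
```

```text
the job is handed in; nothing more can be done
None
```

The job is handed in, with no verdict returned: the mould was set square in the tray and the carriage run into the hood, pressed against its end stop at about 10 N and left there. The mould is hidden in the hood, and I inferred from the forces and positions that it is still in the tray and the carriage still touches the stop.

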